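Prop the airing cabinet's door ajar on its stay

ROBOT

A 6-joint arm with a two-finger parallel gripper is mounted at the origin on the work surface. World frame = base frame: x ahead of the robot, y to its left, z up, the work surface at z = 0. Lengths are in m, angles in rad, forces in N, time in s.
With the tool pointing down it reaches from about 0.225 to 0.875 m from the base axis. Payload 3.4 kg.
Tool frame: the origin (TCP) lies at the very end of the fingers, on their centre line; the grasp point (between the pads) lies 19 mm behind it (manip.hold_point_z is the distance from the TCP to the grasp point, in m); z points along the fingers, y is the line along which they close (so a half turn about z gives the same grasp; the last joint's range is limited). The gripper opens to 85 mm and grips with 20 to 120 N. Pads are 22 mm wide; open, the fingers measure 114 mm over their backs; the gripper's body (76 mm by 85 mm) begins 54 mm behind the grasp point. The pads swing forward as they close: fully open they stand 13 mm farther back than shut.
Start: joints at [-1.468, 0.276, 1.505, -0, 1.361, -0.121], TCP at [0.128, -0.561, 0.231] pointing down, gripper open.
Joint ranges: [-2.89, 2.89], [-0.75, 2.08], [0.22, 2.7], [-1.18, 4.32], [0.11, 2.71], [-2.7, 2.7]. Speed limits (rad/s): [2.57, 2.57, 3.14, 3.14, 3.14, 3.14].

INTERFACE

Orientations are given as a unit quaternion [w, x, y, z].
In Python, from rig import readout, viewer, order, manip gives the robot as it stands. The module is installed in compiled form; this text tells all that it offers.
- The arm moves only by the tool send_rows, never from a script. Its arguments are lists of equal length, an entry for each row: "xyz": the shift along the world's x, y, z in m, a list of three; "delta_rot": the turn, a rotation vector about the world's x, y, z in degrees, a list of three. In form: {"xyz": [[tx, ty, tz], ...], "delta_rot": [[wx, wy, wz], ...]}. A call has 1 to 12 rows; each row shifts and turns the commanded pose from where the row before left it; what a row does not reach is not made up. A row lasts 1/10 s, in which the tool goes at most 50 mm and 8.59 degrees, less where a joint would pass 70% of its speed; a pose out of reach is approached as far as the arm can. A call with a gripper value outside its range is refused whole. "gripper" is the finger opening in m, from 0 to 0.0854, set as the call begins (left out, the last holds). The fingers move at their own pace and stop on an object; "force" is the grip in N (left out, the last holds). Time passes only in rows, so rows that do not move let the fingers close. It gives the time, the measured TCP pose, the force, the opening and the grip force at its end, in the units of the state.
- readout.get_state(): the state, without advancing time (a new reading comes with each control period).
- viewer.get_image(name): name is "scene" or "top" or "wrist"; returns a dict with "color" (384x512x3 uint8, red, green, blue), "depth" (384x512 float32, m along the optical axis (not along the pixel's ray), 0 where there is no reading), "K" (3x3 intrinsics, pixels), "dist" ([k1, k2, p1, p2, k3] as OpenCV has them; the pictures are not rectified), "camera_from_world" (4x4, takes a point from world to camera coordinates). Camera axes: x right, y up, looking along -z (the intrinsics and any distortion apply to the point x, -y, -z); pixel columns grow to the right and rows downward; lengths in m; the calibration is good to about 2 mm. A picture is of the moment at which its call begins.
- order.sign_off(): hands the job in; it is judged then, once.
The state is a dict: "clock": time; "qpos": joint angles; "qd": joint speeds; "effort": joint torques, N m; "position": TCP position; "ee_rot": TCP orientation; "contact_force": force on the tool from outside, world axes, zero at the start; "moment": the same for the moment, N m; "width": finger opening in m; "gripper_force": force on a finger pad.
Only numpy, scipy, OpenCV 4.12 (cv2) and the standard library are available. Lean on these libraries where they do the work, as an engineer would, in place of code of your own. Each camera call takes 0.05 s, during which the arm holds its last target. There are 200 camera calls.

TASK

Prop the airing cabinet's self-closing door ajar with its stay: lift the stay bar by its black ball, draw the door open with it, and drop the bar's red-ringed hole over the brass peg on the cabinet top until the bar lies flat, fully home, then let go. Feel for the peg gently, without leaning hard on it, and leave the other things where they are.

Things in the scene. Friction and masses are not known exactly. Their poses are not given: they have to be found in the camera images.
- airing_cabinet: fixed white benchtop cabinet with blue side stripes, 260 deep (x) x 360 wide (y) x 200 mm high, flat top. Origin: centre of its underside, at bench height; its x points from the door side (near the robot) to the back, y to the left as the robot sees it, z up. Its place and yaw differ each time.
- door (a joint): opening angle of the glazed front door, rad: 0 shut (as at the start), grows towards the robot. Vertical hinge axis at cabinet x -138, y +160 mm; the panel, 345 mm wide, 14 thick, top edge at z 198 mm, runs along cabinet -y when shut. A spring always pulls it shut: 0.3 N m at 0 and 1.2 N m/rad more (about 4 N at the stay's pivot when ajar), with some damping.
- door_hinge (a point): point on the door's vertical hinge axis at the height of the top of the cabinet (z 200 mm)
- stay_pivot (a point): the stay bar's pivot on the door's top edge, 200 mm from the hinge axis along the door (door shut: cabinet x -138, y -40, z 206 mm), at the height of the flat bar's underside. Here the bar swings freely about the vertical, and its far end lifts about a level axis across the bar; it cannot go below level.
- stay_bar: steel bar, 26 mm wide, 5 thick, 0.12 kg, origin at the pivot on the underside, x along the bar to the ball. Four 11 mm holes on its middle line, 96, 128, 160 and 192 mm from the pivot; the third has a red ring. Starts flat over the cabinet top (underside 206 mm above the bench), swung 0.35 to 0.8 rad from cabinet x to the left (+y). Where the ball is held fixes door angle, swing and lift.
- red_hole (a point): centre of the red-ringed hole, on the bar's underside, 160 mm from the pivot. Hole diameter 11 mm, through 5 mm of bar.
- ball (a point): centre of the black ball knob (18 mm diameter) on a 7 mm stem, 225 mm along the bar from the pivot, 32 mm above the bar's underside. It can be pinched from above and turns in the grip like a ball joint. Lifting turns the bar about its pivot, so with the door shut the ball rises on an arc and tips back towards the door; pulled straight up or swung without turning the fingers along, it slips in the grip.
- peg_plate: grey plate 56 x 30 x 4 mm fixed on the cabinet top, axes as the cabinet's. Origin: centre of its underside, at cabinet x -50, y -27, z 200 mm. On its slot stands an 8 mm brass peg (last 1.5 mm is 6 mm), tip 22.5 mm above this origin, at plate y 0 but clamped anywhere from x -12 to +12 mm: not measured, differs. Its rubber foot gives 1 mm per 5 N; over 25 N is too much.
- cold_block: bystander: black tube cooling block, 70 x 85 x 28 mm, loose on the right rear part of the cabinet top; origin in the centre of its underside
- tip_box: bystander: blue pipette tip box with clear lid, 85 x 120 x 63 mm, loose on the bench to the right; origin in the centre of its underside
- reagent_bottle: bystander: amber bottle with blue cap, 60 mm diameter, 150 mm high, loose on the bench to the left; origin in the centre of its underside
- tube_rack: bystander: empty orange tube rack, 100 x 200 x 40 mm, loose on the bench to the left front; origin in the centre of its underside

How it is judged:
On the way, in this order (a step that is already met when the one before it is completed fails the run):
1. the bar is lifted and the door is drawn open by it (value of joint door above 0.22 rad and z of red_hole in the frame of peg_plate above 0.018 m), for 0.1 s.
2. the red-ringed hole is down on the peg (z of red_hole in the frame of peg_plate below 0.009 m and x of red_hole in the frame of peg_plate between -0.0155 and 0.0155 m and y of red_hole in the frame of peg_plate between -0.005 and 0.005 m), for 0.2 s.
At the end, for the whole second after the job is handed in: The bar lies flat with its red-ringed hole over the peg (hole underside at most 9 mm above the plate's underside, within 15.5 mm of the plate's centre along the slot, 5 mm across); the door stands still, 0.25 to 0.5 rad open, held by the stay alone (all of step 2 and value of joint door between 0.25 and 0.5 rad and velocity of joint door between -0.03 and 0.03 rad/s); the robot touches nothing.
It fails at once if the bar presses on the peg with more than 25 N (contact force between stay_bar and peg_plate above 25 N).
It fails at once if the cooling block is shifted more than 15 mm (distance of cold_block from where it was at the start of the episode above 0.015 m).
It fails at once if the tip box is shifted more than 15 mm (distance of tip_box from where it was at the start of the episode above 0.015 m).
It fails at once if the bottle is shifted more than 15 mm (distance of reagent_bottle from where it was at the start of the episode above 0.015 m).
It fails at once if the tube rack is shifted more than 15 mm (distance of tube_rack from where it was at the start of the episode above 0.015 m).
It also fails if it takes over 61 s, if anything falls off the work surface, if the arm or the gripper's body presses on something with over 40 N, if the wrist force passes 120 N, or if a joint passes its speed limit or range.

## Working session

There is one attempt and no reset: what is moved stays moved. The work goes in short steps, Python scripts to look and compute and a tool call to move; the robot and the scene stay as the last step left them, time stands still between calls to the robot, and variables do not carry over. Pictures are saved under pics/ and viewed, at most 10 in all, crops included, and the job is handed in when it is done.

Besides the shell and the picture viewer there is one more tool, called as name(argument=value, ...) on one line, values as JSON. send_rows: Moves the arm, as the interface text tells. Its arguments: {"type":"object","properties":{"xyz":{"type":"array"},"delta_rot":{"type":"array"},"gripper":{"type":"number"},"force":{"type":"number"}},"required":["xyz","delta_rot"]}

```bash
mkdir -p pics
cat > h.py <<'E'
import numpy as np, cv2
from rig import readout, viewer, order, manip
def grab(n,fn=None,crop=None,s=1):
    d=viewer.get_image(n)
    np.savez('last_%s.npz'%n,**{k:np.asarray(v) for k,v in d.items()})
    if fn:
        im=d['color'][...,::-1]
        if crop: im=im[crop[1]:crop[3],crop[0]:crop[2]]
        if s!=1: im=cv2.resize(im,None,fx=s,fy=s,interpolation=cv2.INTER_CUBIC)
        cv2.imwrite('pics/'+fn,im)
    return d
def ray(d,u,v):
    p=cv2.undistortPoints(np.array([[[u,v]]],float),np.array(d['K'],float),np.array(d['dist'],float))[0,0]
    T=np.linalg.inv(np.array(d['camera_from_world']))
    return T[:3,3],T[:3,:3]@np.array([p[0],-p[1],-1.])
def atz(d,u,v,z):
    o,r=ray(d,u,v); return o+r*(z-o[2])/r[2]
def atd(d,u,v):
    o,r=ray(d,u,v); return o+r*float(d['depth'][int(v),int(u)])
def proj(d,P):
    T=np.array(d['camera_from_world']);c=np.atleast_2d(P)@T[:3,:3].T+T[:3,3]
    c=c*[1,-1,-1]
    return cv2.projectPoints(c.reshape(-1,1,3),np.zeros(3),np.zeros(3),np.array(d['K'],float),np.array(d['dist'],float))[0].reshape(-1,2)
E
python3 - <<'E'
from h import *
a=grab('top'); b=grab('scene')
cv2.imwrite('pics/a.png',np.hstack([a['color'],b['color']])[...,::-1][:, :])
im=cv2.imread('pics/a.png'); cv2.imwrite('pics/top.png',cv2.resize(a['color'][...,::-1],(800,600))); cv2.imwrite('pics/scene.png',cv2.resize(b['color'][...,::-1],(800,600)))
print(readout.get_state()); print(manip.hold_point_z)
E
```

```text
{'clock': 0.1, 'qpos': array([-1.46798638e+00,  2.76535830e-01,  1.50603059e+00,  1.23001360e-05,
        1.36068558e+00, -1.20988143e-01]), 'qd': array([-3.09824636e-03, -1.59604491e-03, -3.49446891e-03,  1.59442994e-05,
        9.55553316e-04, -1.55591357e-04]), 'effort': array([ 2.36020947e-03, -4.17700267e+01, -2.46404493e+01, -2.48118331e-04,
        5.82360837e-03, -1.35979923e-05]), 'position': array([ 0.12756884, -0.56018178,  0.23051429]), 'ee_rot': array([-8.29585896e-04,  9.93745633e-01,  1.11664353e-01,  1.35543900e-05]), 'contact_force': array([-0.1019046 ,  0.5977822 ,  0.50234923]), 'moment': array([ 0.03560927, -0.01611812,  0.00821772]), 'gripper_force': 0.0, 'width': 0.08529640222764368}
0.0187
```

View pics/top.png

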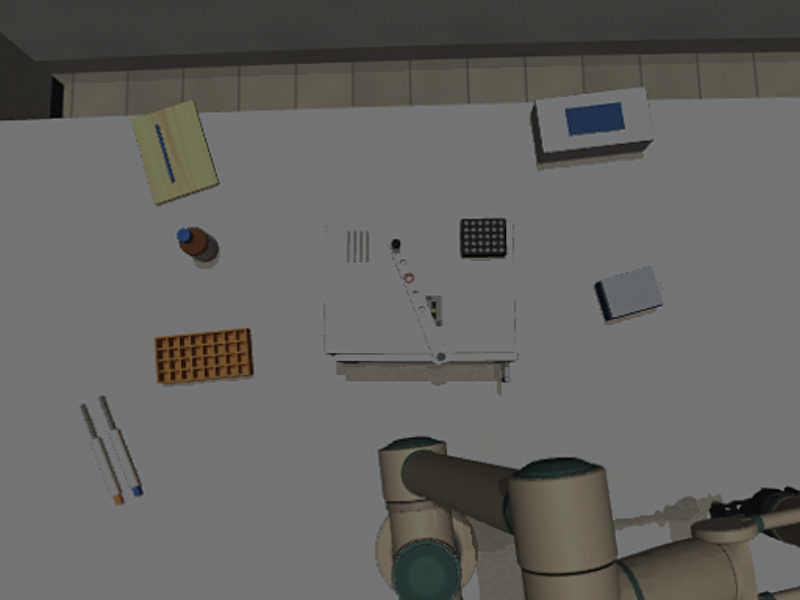

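View pics/scene.png

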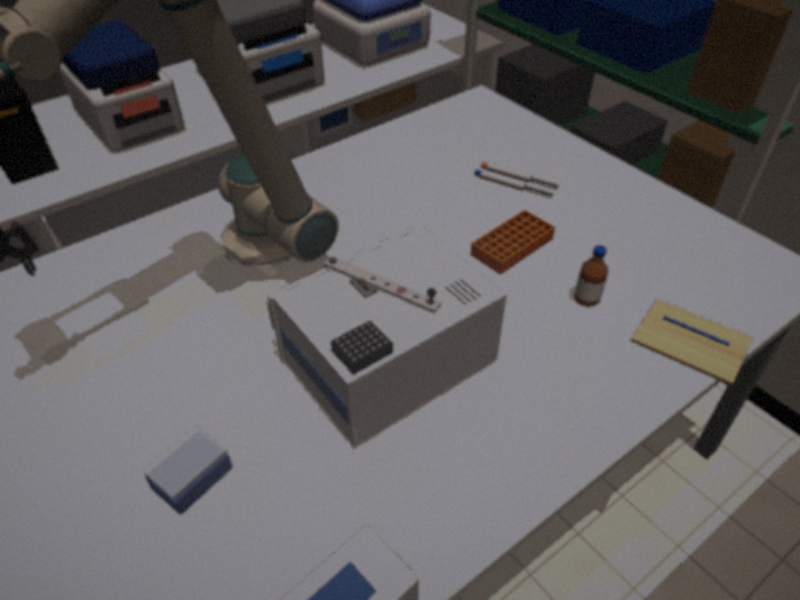

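The top view shows the ball at about (396,244), the red hole at (408,278), the pivot at (440,356) and the peg plate at (434,308), all in 800x600 px. The scene view agrees. Next I'll fit the cabinet's pose from depth.

Run:
```python
from h import *
d=dict(np.load('last_top.npz'))
K=d['K'];v,u=np.mgrid[0:384,0:512]
p=cv2.undistortPoints(np.stack([u.ravel(),v.ravel()],1).astype(float)[:,None],K.astype(float),d['dist'].astype(float))[:,0]
T=np.linalg.inv(d['camera_from_world']); z=d['depth'].ravel()
c=np.c_[p[:,0]*z,-p[:,1]*z,-z]; W=(c@T[:3,:3].T+T[:3,3]).reshape(384,512,3)
print('cam',T[:3,3])
s=.64
for n,(a,b) in dict(ball=(396,244),hole=(408,278),pivot=(440,356),plate=(434,308),lt=(340,300),rt=(490,330)).items():
    print(n,W[int(b*s),int(a*s)],atz(d,a*s,b*s,.206))
m=(abs(W[...,2]-.2)<.012)&(d['depth']>0)
n,l,st,_=cv2.connectedComponentsWithStats(m.astype(np.uint8)); k=1+np.argmax(st[1:,4]); m=l==k
m=cv2.morphologyEx(m.astype(np.uint8),cv2.MORPH_OPEN,np.ones((9,9)))>0
Q=W[m][:,:2].astype(np.float32); print(np.median(W[m][:,2]),cv2.minAreaRect(Q)); print(st[k])
im=cv2.resize(d['color'][140:240,200:340],(784,560),interpolation=cv2.INTER_CUBIC); im=np.clip(im.astype(float)*1.8,0,255).astype(np.uint8)
cv2.imwrite('pics/c1.png',im[...,::-1])
```

```text
cam [ 0.34404346 -0.00959036  1.53948725]
ball [0.6079407  0.04521149 0.24325942] [0.61500939 0.04548099 0.206     ]
hole [0.55252384 0.02420574 0.20023603] [0.54886109 0.02375438 0.206     ]
pivot [ 0.40218004 -0.03160639  0.21412846] [ 0.40005101 -0.03343714  0.206     ]
plate [ 0.48958788 -0.02188968  0.21872275] [ 0.49058688 -0.02423767  0.206     ]
lt [0.50982539 0.15538933 0.20449176] [0.50959978 0.15341952 0.206     ]
rt [ 0.44757219 -0.12665871  0.20477935] [ 0.44685363 -0.12828889  0.206     ]
0.1999892916981274 ((0.5320418477058411, 0.00452028214931488), (0.3608454167842865, 0.27578556537628174), 89.03312683105469)
[  207   139   124    95 10083]
```

View pics/c1.png

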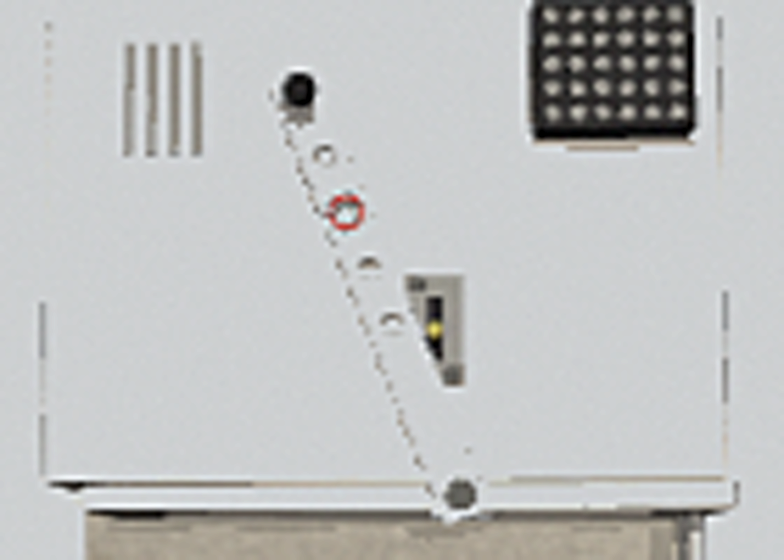

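The enlarged crop puts the peg tip at (435,329), the red ring at (346,212), the ball at (299,91) and the pivot at (460,494). The crop scale is 5.6 with offset (200,140).

```bash
cat >> h.py <<'E'
def cabinet(th,pv):   # yaw and shut pivot (xy) -> T(cab xy)->world
    R=np.array([[np.cos(th),-np.sin(th)],[np.sin(th),np.cos(th)]])
    return lambda p: pv+R@(np.asarray(p)-[-.138,-.040])
E
python3 - <<'E'
from h import *
d=dict(np.load('last_top.npz'))
f=lambda a,b,z: atz(d,200+(a+.5)/5.6-.5,140+(b+.5)/5.6-.5,z)
B=f(299,91,.238);H=f(346,212,.211);P=f(435,329,.2225);V=f(460,494,.213)
for i in range(3):pass
print('ball',B,'hole',H,'peg',P,'piv',V)
print('ang',np.arctan2(*(B-V)[[1,0]]),np.arctan2(*(H-V)[[1,0]]),np.linalg.norm((B-V)[:2]),np.linalg.norm((H-V)[:2]))
# cabinet edges at z .2: left edge, right edge
for e in [((48,22),(42,470)),((719,20),(725,470))]:
    a,b=[f(*q,.2) for q in e]; print(a,b,np.degrees(np.arctan2(*(a-b)[[1,0]])))
a,b=f(55,484,.2),f(715,480,.2); print('front',a,b,np.degrees(np.arctan2(*(a-b)[[1,0]])))
E
```

```text
ball [0.60948891 0.04547834 0.238     ] hole [0.54949023 0.02285065 0.211     ] peg [ 0.48523714 -0.02254598  0.2225    ] piv [ 0.39985515 -0.03369826  0.213     ]
ang 0.3611270442800443 0.3613213055477604 0.22408758339281837 0.15996386033812815
[0.65835162 0.18184111 0.2       ] [0.41724047 0.18596154 0.2       ] -0.9790526308900438
[ 0.6507167  -0.17845701  0.2       ] [ 0.41016314 -0.17295858  0.2       ] -1.3094052911673917
front [0.40973646 0.17911336 0.2       ] [ 0.40503975 -0.16754853  0.2       ] 89.22378174081639
```

send_rows(xyz=[[0, 0.03, 0.03], [0.02, 0.04, 0.03], [0.04, 0.03, 0.02], [0.04, 0.03, 0.015], [0.04, 0.03, 0], [0.04, 0.03, 0], [0.04, 0.03, 0], [0.04, 0.03, 0], [0.04, 0.03, 0], [0.04, 0.03, 0], [0.04, 0.03, 0], [0.02, 0.03, 0]], delta_rot=[[0, 0, 2], [0, 0, 2], [0, 0, 2], [0, 0, 2], [0, 0, 2], [0, 0, 0], [0, 0, 0], [0, 0, 0], [0, 0, 0], [0, 0, 0], [0, 0, 0], [0, 0, 0]], gripper=0.05, force=40)

```text
clock: 1.3
position: [0.5243, -0.1952, 0.3211]
ee_rot: [-0.0, 0.98, 0.199, 0.0]
contact_force: [-0.3, -0.4, 0.5]
width: 0.0496
gripper_force: 0.0
```

send_rows(xyz=[[0.01, 0.03, 0], [0.01, 0.03, 0], [0.01, 0.03, 0], [0.01, 0.03, 0], [0.01, 0.03, 0], [0.01, 0.03, 0], [0.01, 0.03, 0], [0.015, 0.03, 0], [0, 0, 0], [0, 0, 0]], delta_rot=[[0, 0, -1], [0, 0, -1], [0, 0, 0], [0, 0, 0], [0, 0, 0], [0, 0, 0], [0, 0, 0], [0, 0, 0], [0, 0, 0], [0, 0, 0]])

```text
clock: 2.3
position: [0.6064, 0.0435, 0.3213]
ee_rot: [0.0, 0.983, 0.181, -0.001]
contact_force: [0.4, -0.4, -0.1]
width: 0.0501
gripper_force: 0.0
```

Run:
```python
from h import *
d=grab('wrist','w1.png',s=1.5)
s=readout.get_state(); print(s['position'],s['ee_rot'],s['qpos'],s['contact_force'])
print(proj(d,[[.6095,.0455,.238],[.5495,.0229,.211],[.4852,-.0225,.2225]])*1.5)
```

```text
[0.60622581 0.04273782 0.32155688] [ 2.84113952e-04  9.83504604e-01  1.80881142e-01 -7.91559078e-04] [-4.35153316e-02  2.93665984e-01  1.26072913e+00 -9.07816077e-04
  1.58861361e+00  1.16350074e+00] [-0.8885074  -0.10303552  0.02826811]
[[384.16525648 278.54853678]
 [383.68105614 357.16546542]
 [410.91651351 461.69890837]]
```

View pics/w1.png

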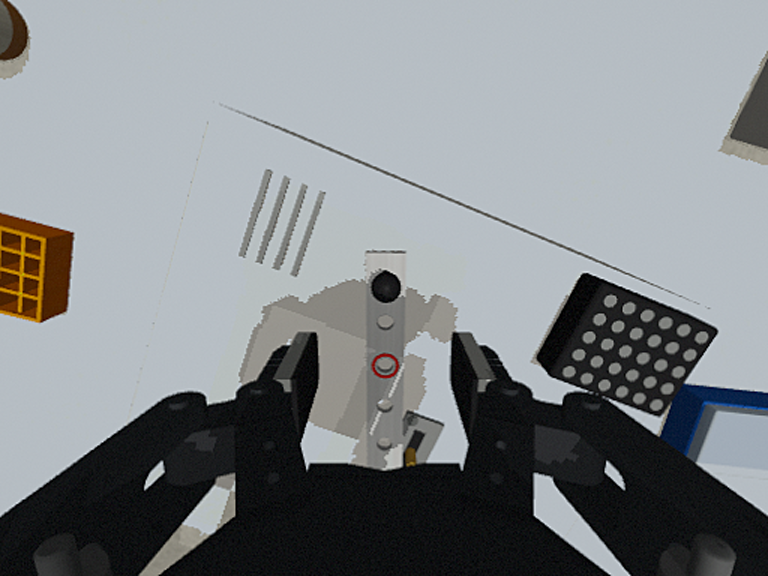

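In the wrist view the ball is at (386,286), the ring at (385,366) and the peg tip near (411,456), cut off by the gripper. That's a few mm from the prediction, so I'll recompute.

Run:
```python
from h import *
d=dict(np.load('last_wrist.npz'))
g=lambda a,b,z: atz(d,(a+.5)/1.5-.5,(b+.5)/1.5-.5,z)
print(g(386,286,.238),g(385,366,.211),g(411,456,.2225),'camz',np.linalg.inv(d['camera_from_world'])[:3,3])
```

```text
[0.60572612 0.0430606  0.238     ] [0.54362842 0.01986093 0.211     ] [ 0.48981794 -0.02051417  0.2225    ] camz [0.668957   0.06844912 0.46490347]
```

send_rows(xyz=[[0.001, 0.001, -0.02], [0, 0, -0.02], [0, 0, -0.02], [0, 0, -0.015], [0, 0, -0.014], [0, 0, -0.012], [0, 0, 0], [0, 0, 0], [0, 0, 0]], delta_rot=[[0, 0, 0], [0, 0, 0], [0, 0, 0], [0, 0, 0], [0, 0, 0], [0, 0, 0], [0, 0, 0], [0, 0, 0], [0, 0, 0]])

```text
clock: 3.25
position: [0.6081, 0.0437, 0.2221]
ee_rot: [0.0, 0.984, 0.181, 0.001]
contact_force: [-0.1, -0.3, -0.1]
width: 0.0504
gripper_force: 0.0
```

Run:
```python
from h import *
d=grab('wrist','w2.png',s=1.5)
s=readout.get_state(); print(s['position'],s['ee_rot'],s['contact_force'])
```

```text
[0.60815546 0.04383724 0.22213523] [2.78931349e-04 9.83550658e-01 1.80630070e-01 8.96405002e-04] [0.22330998 0.18391623 0.61024022]
```

View pics/w2.png

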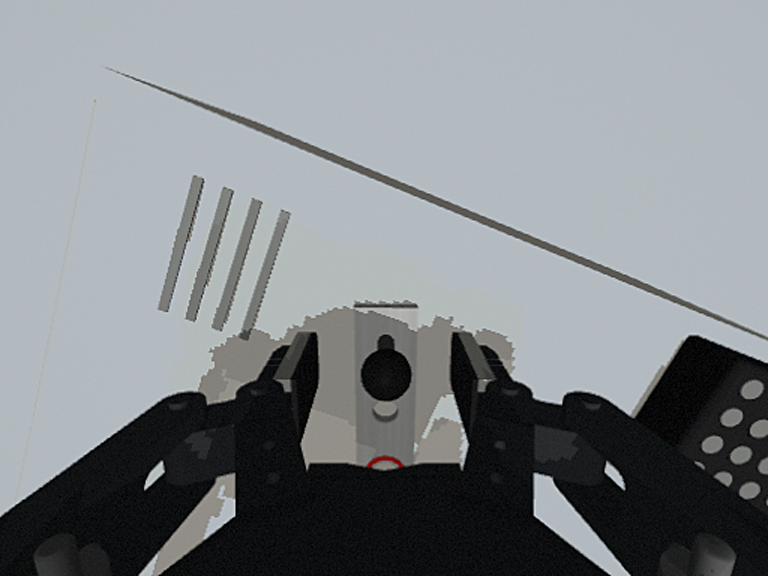

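The ball is centred between the pads at (386,375). I'll check its offset along the bar.

Run:
```python
from h import *
d=dict(np.load('last_wrist.npz'))
print(atz(d,386/1.5,375/1.5,.238),proj(d,[[.6082,.0438,.241],[.6082,.0438,.238]])*1.5)
```

```text
[0.60439333 0.04256808 0.238     ] [[386.65326213 368.86508263]
 [386.5872945  364.7237375 ]]
```

send_rows(xyz=[[-0.0025, -0.001, -0.003], [0, 0, 0], [0, 0, 0]], delta_rot=[[0, 0, 0], [0, 0, 0], [0, 0, 0]])

```text
clock: 3.6
position: [0.605, 0.0431, 0.2182]
ee_rot: [0.0, 0.984, 0.181, 0.0]
contact_force: [-0.7, -0.4, -0.0]
width: 0.0505
gripper_force: 0.0
```

send_rows(xyz=[[0, 0, 0], [0, 0, 0], [0, 0, 0], [0, 0, 0], [0, 0, 0], [0, 0, 0], [0, 0, 0], [0, 0, 0]], delta_rot=[[0, 0, 0], [0, 0, 0], [0, 0, 0], [0, 0, 0], [0, 0, 0], [0, 0, 0], [0, 0, 0], [0, 0, 0]], gripper=0.0, force=50)

```text
clock: 4.4
position: [0.6052, 0.043, 0.2182]
ee_rot: [0.0, 0.984, 0.181, 0.0]
contact_force: [-0.0, 0.2, 0.7]
width: 0.0149
gripper_force: 48.7
```

```bash
cat >> h.py <<'E'
from scipy.optimize import brentq
TH=np.radians(-1.0); R2=np.array([[np.cos(TH),-np.sin(TH)],[np.sin(TH),np.cos(TH)]])
V0=np.array([.3999,-.0337]); PEG=np.array([.4852,-.0225])
HG=V0+R2@[0,.2]
piv=lambda q: HG+R2@np.array([-.2*np.sin(q),-.2*np.cos(q)])
def tcp(q,b,phi,up=.012,L=.225):  # b world bar angle
    r=L*np.cos(phi)-up*np.sin(phi); p=piv(q)+r*np.array([np.cos(b),np.sin(b)])
    return np.r_[p,.206+L*np.sin(phi)+up*np.cos(phi)]
E
python3 - <<'E'
from h import *
q=brentq(lambda q:np.linalg.norm(PEG-piv(q))-.16,.05,.8); b=np.arctan2(*(PEG-piv(q))[::-1])
print('q',q,'b',b, R2.T@(PEG-V0)+[-.138,-.04])
s=[(0,.361,0),(0,.361,.2),(q,.361,.2),(q,b,.2),(q,b,0)]
t=[tcp(*x) for x in s]
for a,c in zip(t,t[1:]): print((c-a).round(4))
print(t[0])
E
```

```text
q 0.3838443670342855 b -0.029120126557493093 [-0.05290846 -0.02731302]
[-0.0064 -0.0024  0.0445]
[-0.0746  0.0159  0.    ]
[ 0.014  -0.0834  0.    ]
[ 0.0069 -0.0002 -0.0445]
[0.61039742 0.04577224 0.218     ]
```

send_rows(xyz=[[-0.001, -0.0003, 0.0074], [-0.001, -0.0003, 0.0074], [-0.0014, -0.0005, 0.0074], [-0.0014, -0.0005, 0.0074], [-0.0018, -0.0007, 0.0074], [-0.0018, -0.0007, 0.0074], [0, 0, 0], [0, 0, 0]], delta_rot=[[0.68, -1.79, 0], [0.68, -1.79, 0], [0.68, -1.79, 0], [0.68, -1.79, 0], [0.68, -1.79, 0], [0.68, -1.79, 0], [0, 0, 0], [0, 0, 0]])

```text
clock: 5.2
position: [0.5964, 0.0398, 0.2629]
ee_rot: [-0.018, 0.979, 0.18, 0.099]
contact_force: [1.0, 1.0, 0.4]
width: 0.0149
gripper_force: 48.7
```

Run:
```python
from h import *
a=grab('wrist');b=grab('top')
im=np.hstack([cv2.resize(a['color'],(400,300)),cv2.resize(b['color'][140:240,200:333],(400,300),interpolation=cv2.INTER_CUBIC)])
cv2.imwrite('pics/l1.png',np.clip(im[...,::-1]*1.4,0,255))
s=readout.get_state(); print(s['position'],s['contact_force'],s['width'],s['gripper_force'])
```

```text
[0.59674939 0.03998744 0.2621651 ] [1.93809992 0.0715949  0.6108481 ] 0.014580321730949414 48.70744228363037[ WARN:0@1.695] global loadsave.cpp:1063 imwrite_ Unsupported depth image for selected encoder is fallbacked to CV_8U.
```

View pics/l1.png

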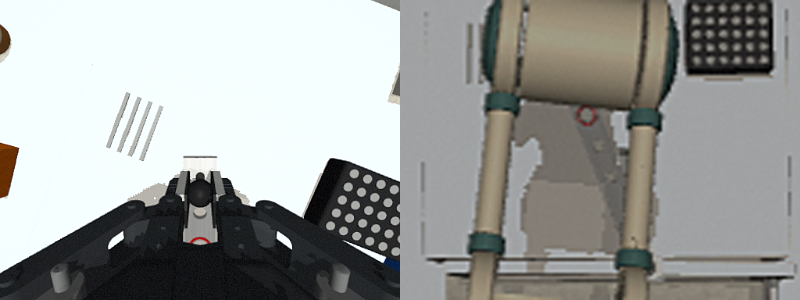

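send_rows(xyz=[[-0.0073, 0.0002, 0], [-0.0073, 0.0005, 0], [-0.0073, 0.0008, 0], [-0.0073, 0.0011, 0], [-0.0073, 0.0014, 0], [-0.0073, 0.0018, 0], [-0.0073, 0.0021, 0], [-0.0073, 0.0024, 0], [-0.0073, 0.0027, 0], [-0.0073, 0.003, 0], [0, 0, 0], [0, 0, 0]], delta_rot=[[0, 0, 0], [0, 0, 0], [0, 0, 0], [0, 0, 0], [0, 0, 0], [0, 0, 0], [0, 0, 0], [0, 0, 0], [0, 0, 0], [0, 0, 0], [0, 0, 0], [0, 0, 0]])

```text
clock: 6.5
position: [0.5238, 0.0562, 0.2629]
ee_rot: [-0.018, 0.979, 0.18, 0.099]
contact_force: [5.4, 2.3, 0.5]
width: 0.015
gripper_force: 48.7
```

send_rows(xyz=[[0.0028, -0.008, 0], [0.0025, -0.0081, 0], [0.0022, -0.0082, 0], [0.0019, -0.0083, 0], [0.0016, -0.0084, 0], [0.0012, -0.0084, 0], [0.0009, -0.0085, 0], [0.0006, -0.0085, 0], [0.0003, -0.0085, 0], [0, -0.0085, 0], [0, 0, 0], [0, 0, 0]], delta_rot=[[0, 0, -2.2], [0, 0, -2.2], [0, 0, -2.2], [0, 0, -2.2], [0, 0, -2.3], [0, 0, -2.2], [0, 0, -2.2], [0, 0, -2.2], [0, 0, -2.3], [0, 0, -2.2], [0, 0, 0], [0, 0, 0]])

```text
clock: 7.7
position: [0.5377, -0.0277, 0.2625]
ee_rot: [0.001, 0.995, -0.012, 0.1]
contact_force: [3.6, 0.5, 1.3]
width: 0.0146
gripper_force: 48.7
```

Run:
```python
from h import *
a=grab('wrist');b=grab('top');c=grab('scene')
im=np.zeros((600,800,3),np.uint8)
im[:300,:400]=cv2.resize(a['color'],(400,300))
im[300:,:400]=cv2.resize(b['color'][150:240,215:335],(400,300),interpolation=cv2.INTER_CUBIC)
im[:,400:]=cv2.resize(c['color'][145:235,200:260],(400,600),interpolation=cv2.INTER_CUBIC)
cv2.imwrite('pics/s1.png',cv2.convertScaleAbs(im[...,::-1],alpha=1.4))
s=readout.get_state(); print(s['position'],s['contact_force'],s['width'],s['gripper_force'],tcp(.3838,-.029,.2))
# predicted peg and hole px in crops
P=np.r_[PEG,.2225];H=np.r_[piv(.3838)+.16*np.cos(.2)*np.array([np.cos(-.029),np.sin(-.029)]),.2427]
for d,o,k,of in ((b,(215,150),3.333,(0,300)),(c,(200,145),6.667,(400,0))): print((proj(d,[P,H])-o)*k+of)
```

```text
[ 0.53765804 -0.02726319  0.26250543] [4.30893525 0.79200235 0.4072603 ] 0.015097706596209742 48.73885095119476 [ 0.54331523 -0.02416981  0.2624614 ]
[[207.48701603 461.15825422]
 [207.61785073 462.3295472 ]]
[[617.23307163 212.58838432]
 [611.25554908 174.8503496 ]]
```

View pics/s1.png

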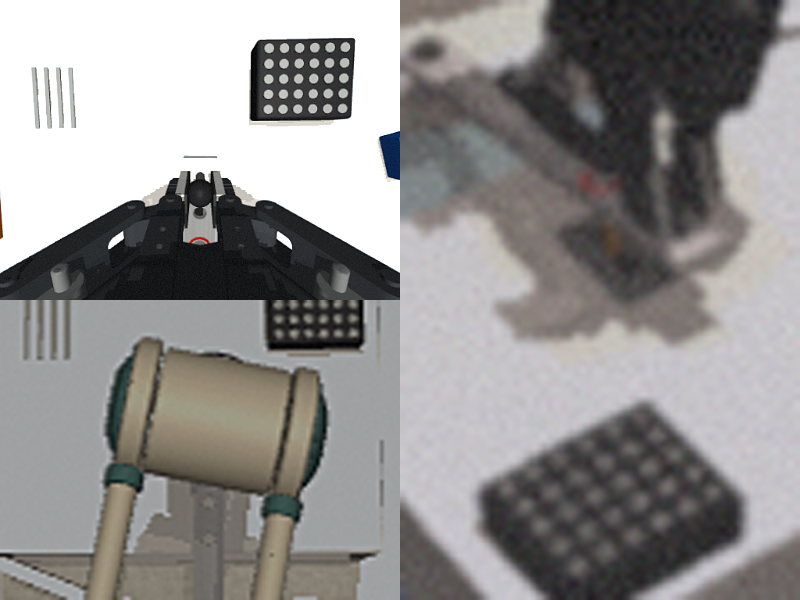

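The lower-left panel shows the bar over the peg area with the ring hidden by the wrist. The scene crop shows the ring at about (600,182), just above and in line with the brass peg at about (610,235). I'll lower until the hole is just above the tip and measure in the scene camera.

send_rows(xyz=[[0.0014, 0, -0.0058], [0.0013, 0, -0.0059], [0.0012, 0, -0.0059], [0, 0, 0], [0, 0, 0]], delta_rot=[[0, 1.5, 0], [0, 1.5, 0], [0, 1.58, 0], [0, 0, 0], [0, 0, 0]])

```text
clock: 8.35
position: [0.542, -0.0273, 0.244]
ee_rot: [0.002, 0.998, -0.012, 0.059]
contact_force: [3.9, -0.3, 0.8]
width: 0.0149
gripper_force: 48.7
```

Run:
```python
from h import *
c=grab('scene')
im=cv2.resize(c['color'][165:195,215:250],(800,686),interpolation=cv2.INTER_CUBIC)[:600]
cv2.imwrite('pics/s2.png',cv2.convertScaleAbs(im[...,::-1],alpha=1.8))
s=readout.get_state(); print(s['position'],s['contact_force'],s['width'])
k=800/35
P=np.r_[PEG,.2225];H=np.r_[PEG,.230]
J=[P,H,P+[.005,0,0],P+[0,.005,0],P-[0,0,.018]]
print((proj(c,J)+.5-[215,165])*k)
```

```text
[ 0.54188981 -0.02727524  0.24429714] [4.92347777 0.63541788 0.56221927] 0.015204532449485083
[[413.33329321 283.12373292]
 [410.78339683 240.36500304]
 [435.60692644 303.73971691]
 [444.73788029 267.19473755]
 [419.36364604 384.29124195]]
```

View pics/s2.png

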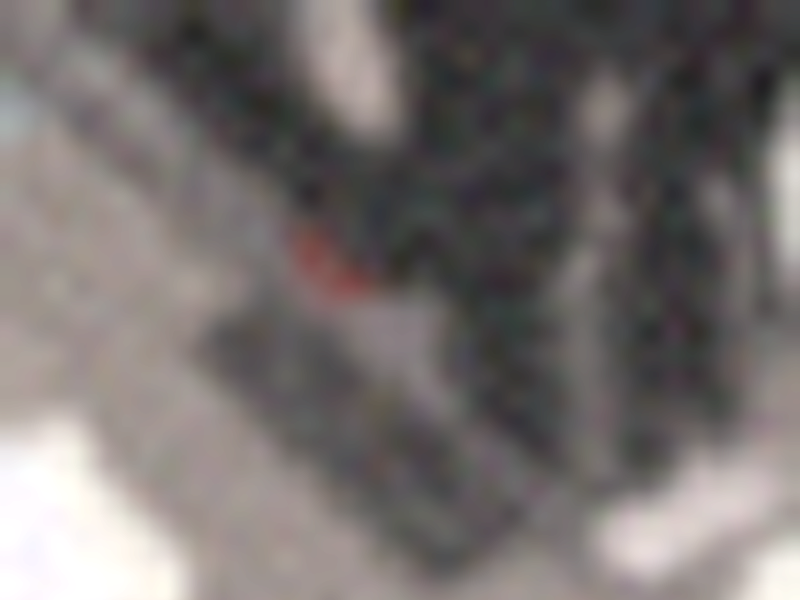

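Only part of the ring is visible, at about (335,270), because a finger hides the rest. That's too coarse to correct from, so I'll feel downward gently.

send_rows(xyz=[[0.0003, 0, -0.002], [0.0003, 0, -0.002], [0.0003, 0, -0.002], [0, 0, 0], [0, 0, 0], [0, 0, 0]], delta_rot=[[0, 0.5, 0], [0, 0.5, 0], [0, 0.5, 0], [0, 0, 0], [0, 0, 0], [0, 0, 0]])

```text
clock: 9.0
position: [0.5425, -0.0274, 0.239]
ee_rot: [0.002, 0.999, -0.012, 0.047]
contact_force: [4.6, -0.1, 0.1]
width: 0.0147
gripper_force: 48.7
```

```bash
cat > f.py <<'E'
from h import *
import time
s=[readout.get_state() for _ in range(1)][0]
print(s['position'].round(4),s['contact_force'].round(2),s['moment'].round(3),round(s['width'],4))
E
python3 f.py
```

```text
[ 0.5425 -0.0274  0.239 ] [ 4.58 -0.13  0.14] [ 0.055 -0.636 -0.079] 0.0147
```

send_rows(xyz=[[0.0002, 0, -0.002], [0, 0, 0], [0.0002, 0, -0.002], [0, 0, 0], [0, 0, 0], [0, 0, 0]], delta_rot=[[0, 0.5, 0], [0, 0, 0], [0, 0.5, 0], [0, 0, 0], [0, 0, 0], [0, 0, 0]])

```text
clock: 9.6
position: [0.543, -0.0274, 0.2349]
ee_rot: [0.002, 0.999, -0.012, 0.039]
contact_force: [5.5, -0.1, -0.1]
width: 0.0147
gripper_force: 48.7
```

The hole underside is about 4 mm below the tip with no vertical force, so the peg is in the hole. I'll keep lowering.

send_rows(xyz=[[0.0002, 0, -0.002], [0.0002, 0, -0.002], [0.0002, 0, -0.002], [0, 0, 0], [0, 0, 0]], delta_rot=[[0, 0.5, 0], [0, 0.5, 0], [0, 0.5, 0], [0, 0, 0], [0, 0, 0]])

```text
clock: 10.1
position: [0.5435, -0.0274, 0.2286]
ee_rot: [0.002, 1.0, -0.012, 0.025]
contact_force: [4.3, -0.1, 0.2]
width: 0.0146
gripper_force: 48.7
```

send_rows(xyz=[[0.0001, 0, -0.002], [0.0001, 0, -0.002], [0.0001, 0, -0.002], [0, 0, -0.002], [0, 0, -0.002], [0, 0, 0], [0, 0, 0]], delta_rot=[[0, 0.5, 0], [0, 0.5, 0], [0, 0.5, 0], [0, 0.5, 0], [0, 0.4, 0], [0, 0, 0], [0, 0, 0]])

```text
clock: 10.8
position: [0.544, -0.0274, 0.2187]
ee_rot: [0.002, 1.0, -0.012, 0.004]
contact_force: [5.2, 0.3, -0.5]
width: 0.015
gripper_force: 48.8
```

```bash
python3 f.py
python3 - <<'E'
from h import *
c=grab('scene');b=grab('wrist')
im=np.zeros((600,800,3),np.uint8)
im[:,:400]=cv2.resize(c['color'][145:235,200:260],(400,600),interpolation=cv2.INTER_CUBIC)
im[:300,400:]=cv2.resize(b['color'],(400,300))
cv2.imwrite('pics/s3.png',cv2.convertScaleAbs(im[...,::-1],alpha=1.4))
E
```

```text
[ 0.544  -0.0274  0.2187] [ 5.18  0.34 -0.53] [ 0.053 -0.786 -0.078] 0.015
```

View pics/s3.png

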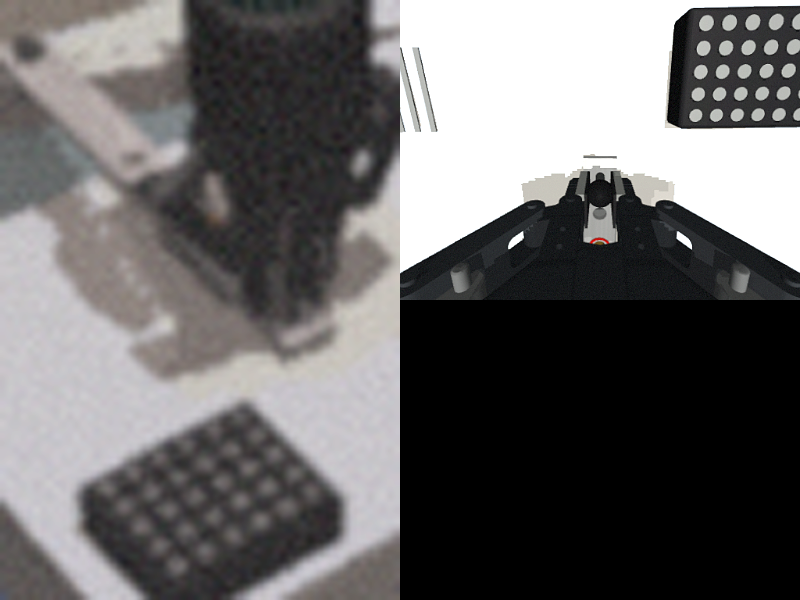

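The bar is flat in the scene crop, with a brass spot poking through at (213,215). Before releasing I'll ease the ball towards the back; if the peg holds the bar, the spring pull should drop off.

send_rows(xyz=[[0.001, 0, 0], [0.001, 0, 0], [0.0005, 0, 0], [0, 0, 0], [0, 0, 0], [0, 0, 0]], delta_rot=[[0, 0, 0], [0, 0, 0], [0, 0, 0], [0, 0, 0], [0, 0, 0], [0, 0, 0]])

```text
clock: 11.5
position: [0.5463, -0.0274, 0.2189]
ee_rot: [0.002, 1.0, -0.012, 0.004]
contact_force: [3.0, 0.3, 0.3]
width: 0.0149
gripper_force: 48.7
```

The force falls from 5.2 N to 3.0 N over 2.5 mm, so the peg is taking the load. Releasing.

send_rows(xyz=[[0, 0, 0], [0, 0, 0], [0, 0, 0], [0, 0, 0], [0, 0, 0], [0, 0, 0]], delta_rot=[[0, 0, 0], [0, 0, 0], [0, 0, 0], [0, 0, 0], [0, 0, 0], [0, 0, 0]], gripper=0.045)

```text
clock: 12.1
position: [0.5461, -0.0274, 0.2189]
ee_rot: [0.002, 1.0, -0.012, 0.004]
contact_force: [0.2, 0.3, 0.0]
width: 0.0449
gripper_force: 0.0
```

send_rows(xyz=[[0, 0, 0.01], [0, 0, 0.015], [0, 0, 0.02], [0, 0, 0.03], [0, 0, 0.03], [0, 0, 0.03], [0, -0.03, 0.01], [0, -0.04, 0], [0, -0.04, 0], [0, -0.04, 0], [0, -0.04, 0], [0, -0.04, 0]], delta_rot=[[0, 0, 0], [0, 0, 0], [0, 0, 0], [0, 0, 0], [0, 0, 0], [0, 0, 0], [0, 0, 0], [0, 0, 0], [0, 0, 0], [0, 0, 0], [0, 0, 0], [0, 0, 0]])

```text
clock: 13.3
position: [0.5461, -0.2589, 0.3649]
ee_rot: [0.003, 1.0, -0.012, 0.005]
contact_force: [0.4, 0.1, 0.0]
width: 0.0452
gripper_force: 0.0
```

```bash
python3 f.py
python3 - <<'E'
from h import *
c=grab('scene');b=grab('top')
im=np.zeros((600,800,3),np.uint8)
im[:,:400]=cv2.resize(c['color'][145:235,200:260],(400,600),interpolation=cv2.INTER_CUBIC)
im[:300,400:]=cv2.resize(b['color'][140:245,200:340],(400,300),interpolation=cv2.INTER_CUBIC)
cv2.imwrite('pics/s4.png',cv2.convertScaleAbs(im[...,::-1],alpha=1.4))
E
```

```text
[ 0.5461 -0.2589  0.3649] [0.4  0.12 0.04] [ 0.029 -0.022  0.032] 0.0452
```

View pics/s4.png

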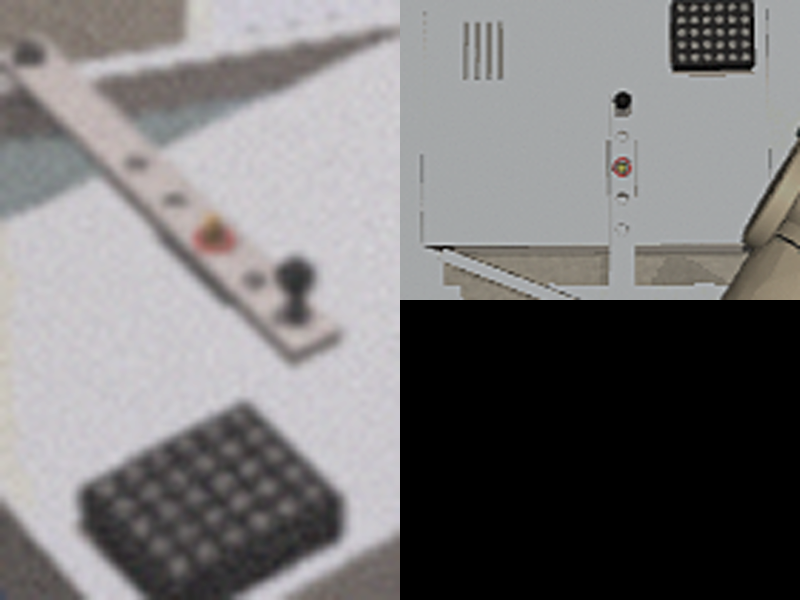

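The brass peg stands in the red ring, at (214,232) in the scene crop and (622,167) in the top crop. The bar lies flat and the door is ajar.

```bash
python3 -c "
from rig import order; print(order.sign_off())"
```

```text
the job is handed in; nothing more can be done
None
```

The door is propped ajar: the stay bar lies flat with its red-ringed hole over the brass peg, the gripper has let go and moved clear, and the job is handed in at about 13 s on the robot's clock; no verdict came back.

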